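# Clamp an asphalt core with the extension bar

### The arm

A 6-joint arm with a two-finger parallel gripper is mounted at the origin on the work surface. World frame = base frame: x ahead of the robot, y to its left, z up, the work surface at z = 0. Lengths are in mm, angles in rad, forces in N, time in s.
With the tool pointing down it reaches from about 275 to 1000 mm from the base axis. Payload 8.4 kg.
Tool frame: the origin (TCP) lies at the very end of the fingers, on their centre line; the grasp point (between the pads) lies 19 mm behind it; z points along the fingers, y is the line along which they close (so a half turn about z gives the same grasp; the last joint's range is limited). The gripper opens to 85 mm and grips with 20 to 120 N. Pads are 22 mm wide; open, the fingers measure 114 mm over their backs; the gripper's body (76 mm by 85 mm) begins 54 mm behind the grasp point. The pads swing forward as they close: fully open they stand 13 mm farther back than shut.
Start: joints at [-1.283, 0.353, 1.633, -0, 1.155, -0.002], TCP at [178.599, -598.941, 231.281] pointing down, gripper open.
Joint ranges: [-2.63, 2.63], [-0.92, 2.1], [0.06, 2.66], [-1.3, 4.44], [0, 2.69], [-3.02, 3.02]. Speed limits (rad/s): [2.22, 2.22, 2.79, 3.14, 3.14, 3.14].

### API

Orientations are given as a unit quaternion [x, y, z, w].
In Python, from bench import bot, fingers, camera, job, recognise, silhouettes, place_of gives the robot as it stands. Calls block until the motion is done:
- bot.goto(position, orientation): joint-space move of the TCP to a pose.
- bot.servo_line(position, rot=None, feed=150): straight line of the TCP; rot=None keeps the orientation; feed is the mean speed in mm/s.
- bot.set_joints(angles): joint-space move.
- fingers.gripper_to(opening, strength=None): finger opening in mm; strength is the grip in N (None keeps the last); returns when the fingers have stopped.
- bot.hold(seconds).
- bot.solve_ik(position, orientation): joint angles nearest the present ones, or None.
- camera(name): name is "side" or "top"; returns a dict with "image" (480x640x3 uint8, blue, green, red), "intrinsics" (3x3 intrinsics, pixels), "k1" (the pictures are not rectified: a ray, as slopes to the right and down, at radius r is drawn at 1 + k1 r^2 times it, then the intrinsics apply), "rvec" (rotation vector, rad) and "tvec" (3), from world to camera coordinates, as OpenCV has them. Camera axes: x right, y down, z forward; pixel columns grow to the right and rows downward; lengths in mm; the calibration is good to about 2 mm. A picture is of the moment at which its call begins. There is no depth.
A pose or a line that the arm cannot do raises bot.IKError and nothing moves.
- job.hand_in(): hands the job in; it is judged then, once.
Trained networks look in a picture, given as the dict that the camera call returned (one of the last four; its "shot" number tells which), for a name from the list of things; names that differ only in an ending like _2 or _b are one class to them, and where a whole thing is asked for, a point or a joint stands for the part that bears it (a point fixed in the world has none). Each returns a list of dicts, best first, with "score" (0 to 1); they miss things now and then, are a little off and sometimes report something else, mostly with a low value. They report only what shows in the picture. A call takes as long as a camera call. They do not tell look-alikes from the thing itself.
- recognise(name, picture): "uv" ([column, row] in pixels, amid what is visible of it).
- silhouettes(name, picture): "pixels" (480x640 bool, what is visible of it) and "uv" ([column, row] in pixels, amid what is visible of it).
- place_of(name, picture): "uv" ([column, row] in pixels: a listed point, or the origin of a listed thing).
Readings, each from a call of its own:
- bot.read_clock(): time.
- bot.read_joint_positions(): joint angles.
- bot.read_dq(): joint speeds.
- bot.read_tau(): joint torques, N m.
- bot.read_tcp_pos(): TCP position.
- bot.read_eef_rot(): TCP orientation.
- bot.read_wrist_force(): force on the tool from outside, world axes, zero at the start.
- bot.read_ft_torque(): the same for the moment, N m.
- bot.read_width(): finger opening in mm.
- bot.read_finger_force(): force on a finger pad.
Only numpy, scipy, OpenCV 4.12 (cv2) and the standard library are available. Lean on these libraries where they do the work, as an engineer would, in place of code of your own. Each camera call takes 0.05 s, during which the arm holds its last target. There are 200 camera calls.

### The job

Lock the asphalt core in its fixture: take the steel extension bar from its cradle, push its socket fully home on the clamp handle's stub, and use the bar to swing the handle past its dead point until it rests locked on its stop. Ease it over with no more force than it needs (never jam or ram the bar, and do not push on the fixture or handle with the gripper itself), then draw the bar off and lay it back in the cradle the way it lay. Leave the tin, the tape and the spare core alone.

Things in the scene. Friction and masses are not known exactly. Their poses are not given: they have to be found in the camera images.
- fixture: Bolted grey steel plate 150 x 310 x 15 mm with the clamp. Origin on the bench under the handle's pivot; z up. Along its own +y: plate edge at -60 mm, pivot post (0), link, plunger in a guide block (67 to 101 mm, 71 mm high), rubber pad, core, V jaw (70 mm high), plate edge at 250 mm. All it carries, handle included, counts as the fixture.
- pivot (a point): Centre of the handle's pivot, 55 mm above the bench; axes as fixture. Handle and stub are level at this height. The stub hangs on an upright swivel pin 30 mm out along the handle: it can lean up to 0.25 rad either way (stiff, about 0.08 N m) and starts at some lean that no pose here shows; take up this play before the load.
- lever (a joint): Handle angle in rad, counter-clockwise from above: 0 open stop (starts there), 1.047 dead point, 1.217 closed stop. From the pivot the handle points along the angle (joint - 2.618) counted from fixture +x. A spring resists up to the dead point (most, about 0.8 to 1.1 N m, some 0.5 rad before it, differing with how the jaw is set), then pulls it closed and keeps it.
- shoulder (a point): On the handle's axis 40 mm from the pivot, where the stub's square shoulder (24 x 18 mm) stands when the stub is straight. x points out along the handle, z up. The stub beyond it: 14 mm square, 46 mm long, last 3 mm narrowed to 13 mm. Fully home, the bar's mouth meets the shoulder.
- bar: Extension bar: dark square steel bar 24 x 24 x 160 mm, 0.3 kg, with a 16.8 mm square socket 46 mm deep in its +x end; the other end is solid. Origin at the centre of its underside, x along the bar to the socket end, z up.
- bar_mouth (a point): Centre of the socket's mouth, the end of the bar at +80 mm along its x, 12 mm above its underside.
- bar_mid (a point): Middle of the bar (its centre), axes as bar.
- cradle: Fixed wooden bar rest, 150 mm long along x: two notched blocks 72 mm wide centred 58 mm either side of its middle, 94 mm open between them down to a strip 8 mm high. Notch floors 45 mm above the bench, notches 36 mm wide, horns up to 59 mm. The bar lies in them along x, socket end to +x, centre at cradle_mid.
- cradle_mid (a point): Where the bar's centre belongs: midway between the two notches, 57 mm above the bench; axes as cradle.
- core: Asphalt core to be clamped: speckled black disc 94 mm across, 60 mm high, 0.95 kg, standing on the base plate in front of the V jaw, its axis about 160 mm ahead of the pivot. Origin at the centre of its underside. Need not be touched by the robot.
- pad: Rubber pad on the plunger's end, 28 mm across, which presses on the core when the handle is locked. Origin on its face, at the plunger's axis; y towards the core.
- tin: Bystander: open steel sample tin 84 mm across, 85 mm high; origin at the centre of its underside.
- tape: Bystander: roll of clear tape standing flat, 90 mm across, 48 mm high; origin at the centre of its underside.
- spare_core: Bystander: asphalt disc 100 mm across, 45 mm high; origin at the centre of its underside.
Mind the look-alikes: they are no part of the job. Leave any blue or yellow look-alike of the bar alone.

How it is judged (in metres and radians):
On the way, in this order (a step that is already met when the one before it is completed fails the run):
1. the bar is pushed fully home on the stub (its mouth within 6 mm of the shoulder) while the handle is still open (distance between bar_mouth and shoulder below 0.006 m and value of joint lever below 0.6 rad), for 0.1 s.
2. the handle is past its dead point and on its closed stop, with the bar still on the stub (value of joint lever above 1.17 rad and distance between bar_mouth and shoulder below 0.02 m), for 0.2 s.
At the end, for the whole second after the job is handed in: The handle rests on its closed stop past the dead point (joint above 1.17), the pad presses the core (over 4 N), and the bar lies at rest in the cradle's notches, within 20 mm of its place and 0.15 rad of the cradle's line, socket end the same way as before (value of joint lever above 1.17 rad and contact force between pad and core above 4 N and horizontal distance between bar_mid and cradle_mid below 0.02 m and z of bar_mid in the frame of cradle_mid below 0.006 m and x of bar_mouth in the frame of cradle_mid above 0.05 m and angle between the x axis of bar and the x axis of cradle, either way round below 0.15 rad and linear speed of bar below 0.02 m/s); the robot touches nothing.
It fails at once if the bar is jammed or rammed on the fixture or handle (contact forces in the socket over 110 N in all) (contact force between bar and fixture above 110 N).
It fails at once if the gripper or arm pushes on the fixture or handle itself (over 3 N) (contact force between any of the fingers, the arm and fixture above 3 N).
It fails at once if the tin, tape or spare core is disturbed (moved over 15 mm) (distance of any of tin, tape, spare_core from where it was at the start of the episode above 0.015 m).
It also fails if it takes over 72 s, if anything falls off the work surface, if the arm or the gripper's body presses on something with over 40 N, if the wrist force passes 120 N, or if a joint passes its speed limit or range.

## Working session

There is one attempt and no reset: what is moved stays moved. The work goes in short steps, each a Python script; the robot and the scene stay as the last script left them, time stands still between calls to the robot, and variables do not carry over. Pictures are saved under pics/ and viewed, at most 10 in all, crops included, and the job is handed in when it is done.

```bash
mkdir -p pics; ls; cat > h.py <<'E'
import numpy as np, cv2, pickle
from bench import bot, fingers, camera, job, recognise, silhouettes, place_of
from scipy.spatial.transform import Rotation as R
def ray(p,uv):
    K=np.array(p["intrinsics"],float);k1=p["k1"]
    d=np.array([(uv[0]-K[0,2])/K[0,0],(uv[1]-K[1,2])/K[1,1]]);u=d.copy()
    for _ in range(30): u=d/(1+k1*(u@u))
    Rm=cv2.Rodrigues(np.array(p["rvec"],float))[0];t=np.array(p["tvec"],float).ravel()
    return -Rm.T@t, Rm.T@np.array([u[0],u[1],1])
def at(p,uv,z):
    c,d=ray(p,uv);return c+d*(z-c[2])/d[2]
def proj(p,X):
    K=np.array(p["intrinsics"],float)
    Rm=cv2.Rodrigues(np.array(p["rvec"],float))[0];t=np.array(p["tvec"],float).ravel()
    x=Rm@np.array(X,float)+t;u=x[:2]/x[2];u=u*(1+p["k1"]*(u@u))
    return np.array([K[0,0]*u[0]+K[0,2],K[1,1]*u[1]+K[1,2]])
def tri(p,a,q,b):
    c1,d1=ray(p,a);c2,d2=ray(q,b)
    s=np.linalg.lstsq(np.c_[d1,-d2],c2-c1,rcond=None)[0]
    A=c1+d1*s[0];B=c2+d2*s[1];return (A+B)/2,np.linalg.norm(A-B)
E
python3 - <<'E'
from h import *
np.set_printoptions(precision=1,suppress=True)
P={n:camera(n) for n in("top","side")}
for n in P: cv2.imwrite(f"pics/{n}0.png",P[n]["image"]); print(n,ray(P[n],(320,240)))
Z=dict(fixture=0,pivot=55,shoulder=55,bar=45,bar_mouth=57,bar_mid=57,cradle=0,cradle_mid=57,core=15,pad=None,tin=0,tape=0,spare_core=0)
for n in Z:
  for c in P:
    for r in place_of(n,P[c])[:4]:
      print(n,c,np.array(r["uv"]),round(r["score"],2), at(P[c],r["uv"],Z[n])[:2] if Z[n] is not None else "")
E
```

```text
pics
top (array([ 422.8, -115.8, 1237.1]), array([ 0.1, -0. , -1. ]))
side (array([-66. , 691.9, 888.8]), array([ 0.5, -0.6, -0.6]))
fixture top [210.3 222.2] 0.66 [589.7 146.2]
fixture side [244. 309.] 0.61 [584.6 137.9]
fixture side [357.8 222.2] 0.5 [ 560.7 -334.2]
pivot top [209.7 218.3] 0.83 [592.6 136.1]
pivot side [239.  291.8] 0.77 [593.5 138.6]
shoulder top [214.3 235. ] 0.92 [548.4 124.2]
shoulder side [258.5 292.9] 0.83 [553.5 112.6]
bar top [372.4 243.6] 0.94 [ 518.1 -288.5]
bar top [372.4 304.5] 0.92 [ 359.6 -282.9]
bar top [451.9 255.9] 0.68 [ 481.4 -495.4]
bar top [467.6 331.1] 0.57 [ 286.9 -525.5]
bar side [409.4 256.6] 0.82 [ 335.5 -237.8]
bar side [361.6 224.1] 0.81 [ 515.1 -281.2]
bar_mouth top [436.7 341.7] 0.97 [ 263.3 -441.4]
bar_mouth top [344.6 240.2] 0.86 [ 527.5 -214.7]
bar_mouth top [438.6 230.5] 0.82 [ 547.7 -460.3]
bar_mouth top [398.  288.5] 0.63 [ 399.7 -348.6]
bar_mouth side [379.2 201.7] 0.76 [ 526.7 -394.2]
bar_mouth side [410.4 236. ] 0.69 [ 370.2 -303.2]
bar_mouth side [362.2 234. ] 0.67 [ 480.4 -230.1]
bar_mouth side [347.1 230.6] 0.65 [ 522.4 -21
[... 310 characters left out ...]
5] 0.88 [ 518.9 -309.6]
cradle side [362.1 234.7] 0.78 [ 516.3 -290.3]
cradle_mid top [377.6 245.9] 0.75 [ 510.8 -300.1]
cradle_mid top [214.4 231.4] 0.7 [557.6 123.6]
cradle_mid side [363.7 217.1] 0.57 [ 520.6 -299.4]
core top [153.3 210.1] 0.82 [623.7 296.2]
core side [182.6 333.3] 0.69 [633.2 289.9]
pad top [173.5 210.5] 0.62 
pad side [202.9 314.6] 0.5 
pad side [255.4 293.6] 0.26 
tin top [249.6 150.3] 0.97 [788.5  37.1]
tin side [218.8 261.3] 0.69 [765.7  50.5]
tape top [378.3 181. ] 0.88 [ 694.7 -317.2]
tape side [317.9 209.7] 0.85 [ 697.4 -313. ]
tape side [244.4 306.7] 0.36 [589.3 131.6]
spare_core top [164.7 288.8] 0.78 [411.6 268.5]
spare_core side [258.5 382.2] 0.86 [410.9 273.3]
```

View pics/top0.png

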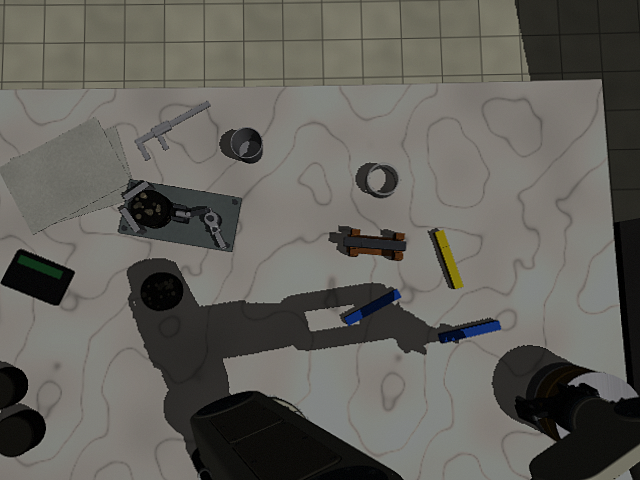

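View pics/side0.png

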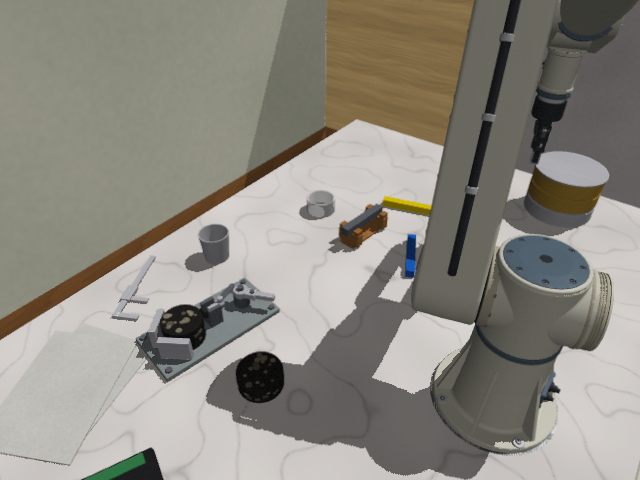

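```bash
python3 - <<'E'
import cv2,numpy as np
a=cv2.imread("pics/top0.png");b=cv2.imread("pics/side0.png")
def c(i,x,y,w,h): return cv2.resize(i[y:y+h,x:x+w],(400,300),interpolation=cv2.INTER_CUBIC)
o=np.vstack([np.hstack([c(a,310,195,120,90),c(b,310,180,120,90)]),np.hstack([c(a,130,175,120,90),c(b,170,255,120,90)])])
cv2.imwrite("pics/crop0.png",o)
E
```

```text
(no output)
```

View pics/crop0.png

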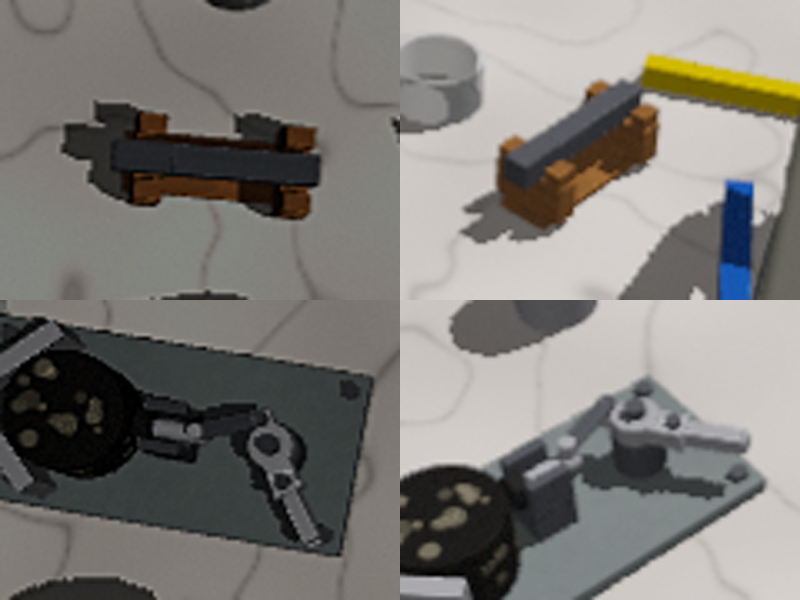

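The real bar is the grey one in the cradle, top (375,244), side (363,218). Its socket end is at top (344,240), marked by the line across the bar. Look-alikes in the top view:
- yellow bar (446,258)
- blue bar (372,306)
- blue bar (470,330)
- grey caliper-like tool (172,130)

In the crop the handle stub points down and to the right in the top view, from the pivot (210,218) to about (224,246). Next I'll refine the poses.

```bash
cat > fit.py <<'E'
from h import *
from scipy.optimize import minimize
def boxpts(c,yaw,x0,x1,hw,z0,z1):
    d=np.array([np.cos(yaw),np.sin(yaw)]);n=np.array([-d[1],d[0]])
    return [np.r_[c+d*a+n*b,z] for a in(x0,x1) for b in(-hw,hw) for z in(z0,z1)]
def softhull(p,pts,S=8):
    uv=np.array([proj(p,x) for x in pts]); lo=np.floor(uv.min(0)).astype(int)-6; hi=np.ceil(uv.max(0)).astype(int)+6
    w,h=hi-lo; im=np.zeros((h*S,w*S),np.uint8)
    cv2.fillConvexPoly(im,np.round(cv2.convexHull(((uv-lo+.5)*S).astype(np.float32))).astype(np.int32),255)
    o=np.zeros((480,640)); o[lo[1]:hi[1],lo[0]:hi[0]]=cv2.resize(im,(w,h),interpolation=cv2.INTER_AREA)/255.; return o
def fitbox(views,x,dims):  # views: list of (pic,mask); x=(x,y,yaw)
    f=lambda v:sum(np.abs(softhull(p,boxpts(v[:2],v[2],*dims))-m).sum() for p,m in views)
    best=min((minimize(f,np.array(x),method="Nelder-Mead",options=dict(initial_simplex=np.array(x)+s*np.array([[0,0,0],[6,0,0],[0,6,0],[0,0,.08]]),xatol=.02,fatol=.05)) for s in(1,-1)),key=lambda r:r.fun)
    return best.x,best.fun
E
cat > m.py <<'E'
from fit import *
np.set_printoptions(precision=3,suppress=True)
P={n:camera(n) for n in("top","side")}
def near(name,c,uv):
    L=silhouettes(name,P[c]); L=[l for l in L if np.hypot(*(np.array(l["uv"])-uv))<20]
    return L[0]["pixels"] if L else None
B={c:near("bar",c,uv) for c,uv in(("top",(375,244)),("side",(363,220)))}
for c in B: print("bar mask",c,None if B[c] is None else B[c].sum())
x0=(517,-290,1.63)
V=[(P[c],B[c].astype(float)) for c in B if B[c] is not None]
print("both",fitbox(V,x0,(-80,80,12,45,69)))
for v in V: print("one",fitbox([v],x0,(-80,80,12,45,69)))
for nm in("lever","shoulder","pivot","fixture"):
  for c,uv in(("top",(212,228)),("side",(250,293))):
    for l in silhouettes(nm,P[c])[:2]: print(nm,c,l["uv"],l["score"],l["pixels"].sum())
pickle.dump((P,B,{(nm,c):[l["pixels"] for l in silhouettes(nm,P[c])] for nm in("lever","fixture","cradle","core") for c in P}),open("m.pkl","wb"))
L=P["top"]["image"].copy()
m=silhouettes("lever",P["top"])[0]["pixels"]; 
L2=L.copy(); L2[m]=(L2[m]*.5+np.array([0,0,127])).astype(np.uint8)
if B["top"] is not None: L2[B["top"]]=(L2[B["top"]]*.5+np.array([0,127,0])).astype(np.uint8)
S=P["side"]["image"]
c=lambda i,x,y,w,h:cv2.resize(i[y:y+h,x:x+w],(400,300),interpolation=cv2.INTER_NEAREST)
cv2.imwrite("pics/m.png",np.vstack([np.hstack([c(L,190,200,60,45),c(L2,190,200,60,45)]),np.hstack([c(L2,330,215,88,66),c(S,220,265,80,60)])]))
E
python3 m.py
```

```text
bar mask top 541
bar mask side None
both (array([ 517.43 , -289.79 ,    1.477]), np.float64(100.0156862745098))
one (array([ 517.43 , -289.79 ,    1.477]), np.float64(100.0156862745098))
lever top [212.6, 226.2] 0.56 392
lever side [257.4, 375.8] 0.68 2011
lever side [249.3, 290.7] 0.55 439
shoulder side [250.7, 291.4] 0.58 475
shoulder side [216.7, 243.9] 0.48 1003
pivot top [194.1, 216.2] 0.59 4712
pivot top [380.0, 249.7] 0.35 517
pivot side [224.1, 318.7] 0.75 4661
fixture top [196.1, 217.9] 0.84 4502
fixture side [221.8, 318.3] 0.67 4724
```

View pics/m.png

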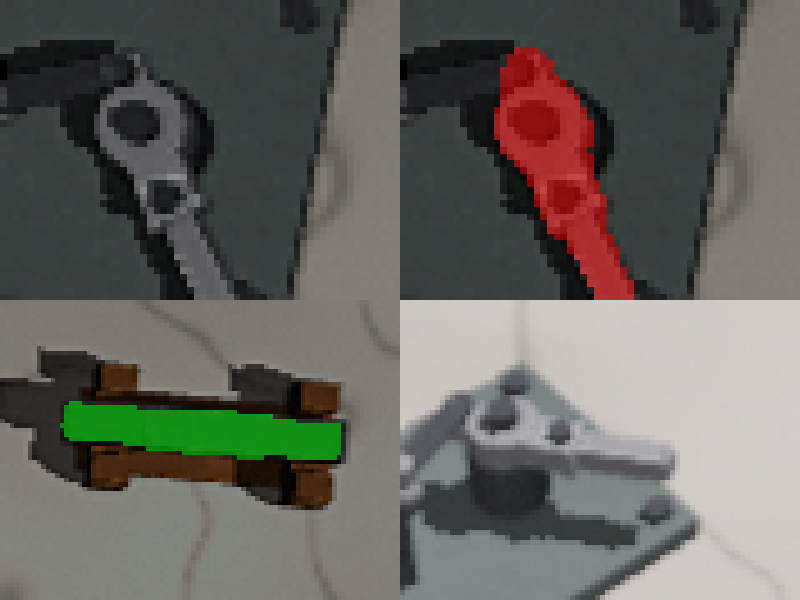

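The stub shows clearly. In the top view the pivot is at (210,218) and the swivel pin at (214.7,229.5), with the stub running on towards (226,249). The green overlay sits cleanly on the bar, and the bar's yaw is about 1.48.

```bash
cat > m2.py <<'E'
from fit import *
np.set_printoptions(precision=3,suppress=True)
P,B,M=pickle.load(open("m.pkl","rb"))
pick=lambda nm,c,uv:[m for m in M[nm,c] if m[int(uv[1]),int(uv[0])]][0]
def window(p,fn,z):
    ys,xs=np.mgrid[0:480,0:640]; o=np.zeros((480,640),bool)
    for y in range(190,340):
        for x in range(110,300): o[y,x]=fn(at(p,(x,y),z)[:2])
    return o
def fitw(views,x,dims):
    f=lambda v:sum((np.abs(softhull(p,boxpts(v[:2],v[2],*dims))-m)*w).sum() for p,m,w in views)
    best=min((minimize(f,np.array(x),method="Nelder-Mead",options=dict(initial_simplex=np.array(x)+s*np.array([[0,0,0],[5,0,0],[0,5,0],[0,0,.06]]),xatol=.02,fatol=.05)) for s in(1,-1)),key=lambda r:r.fun)
    return best.x,best.fun
# plate: box axis = fixture +y
yaw=np.deg2rad(77.7);c=np.array([593,137.]);d=np.array([np.cos(yaw),np.sin(yaw)])
vs=[]
for n in P:
    w=window(P[n],lambda q:(q-c)@d<95,15); vs.append((P[n],pick("fixture",n,{"top":(225,235),"side":(262,312)}[n]).astype(float),w))
for s in([vs[0]],[vs[1]],vs): print("plate",fitw(s,(593,137,yaw),(-60,250,75,0,15)))
hy=yaw+np.pi/2*-1-2.618
e=np.array([np.cos(hy),np.sin(hy)])
vs=[]
for n in P:
    w=window(P[n],lambda q:(q-c)@e>54,55); vs.append((P[n],pick("lever",n,{"top":(212,226),"side":(249,290)}[n]).astype(float),w))
for s in([vs[0]],[vs[1]],vs):
    r,fv=fitw(s,(*(c+40*e),hy),(-5,46,7,48,62)); print("stub",r,fv,"tip",r[:2]+46*np.array([np.cos(r[2]),np.sin(r[2])]))
print("hy",hy)
for n in P: print(n,"core",[at(P[n],np.argwhere(m).mean(0)[::-1],75)[:2] for m in M["core",n]])
dn=lambda t:R.from_euler("z",t)*R.from_euler("x",np.pi)
for off in(0,np.pi):
  for nm,p,t in(("pick",(515,-315,200),1.477),("ins",(450,90,36),.31),("end",(590,0,36),1.6),("end2",(600,0,36),1.85)):
    q=bot.solve_ik(list(p),list(dn(t+off).as_quat())); print(off,nm,None if q is None else np.array(q))
E
python3 m2.py
```

```text
plate (array([592.594, 134.984,   1.379]), np.float64(73.19999999999999))
plate (array([594.609, 134.875,   1.4  ]), np.float64(148.40392156862745))
plate (array([593.83 , 134.769,   1.39 ]), np.float64(241.1764705882353))
stub [559.815 119.925  -2.732] 9.545098039215686 tip [517.615 101.619]
stub [559.063 119.621  -2.755] 12.270588235294117 tip [516.451 102.295]
stub [558.871 120.364  -2.722] 22.945098039215686 tip [516.862 101.621]
hy -2.8326754979953024
top core [array([616.734, 280.99 ])]
side core [array([603.592, 297.31 ])]
0 pick [-0.551  0.351  1.711  0.     1.08  -0.458]
0 ins [ 0.194  0.402  2.126 -0.     0.613  1.455]
0 end [-0.003  0.546  1.843 -0.     0.752 -0.032]
0 end2 [-0.003  0.557  1.821 -0.     0.764 -0.282]
3.141592653589793 pick [-0.551  0.351  1.711 -0.     1.08   2.684]
3.141592653589793 ins [ 0.194  0.402  2.126  0.     0.613 -1.687]
3.141592653589793 end None
3.141592653589793 end2 [-0.003  0.557  1.821 -0.     0.764  2.86 ]
```

```bash
cat >> h.py <<'E'
dn=lambda t:list((R.from_euler("z",t)*R.from_euler("x",np.pi)).as_quat())
BARC=np.array([517.4,-289.8]);BYAW=1.477;GO=-25.
def u(t): return np.array([np.cos(t),np.sin(t)])
def tcp(mouth,t,z,off=80-GO): return [*(np.array(mouth)-off*u(t)),z]  # TCP for bar mouth at xy
np.set_printoptions(precision=3,suppress=True)
E
python3 - <<'E'
from h import *
print(bot.read_clock())
g=BARC+GO*u(BYAW)
fingers.gripper_to(60,100)
bot.goto([*g,130],dn(BYAW))
bot.servo_line([*g,38],feed=120)
w0=np.array(bot.read_wrist_force())
fingers.gripper_to(0,100)
print(bot.read_width(),bot.read_finger_force(),w0,bot.read_wrist_force(),bot.read_tcp_pos())
bot.servo_line([*g,110],feed=120)
print(bot.read_wrist_force(),bot.read_clock())
m=np.array([517,101.8])-45*u(.41)
bot.goto(tcp(m,.41,120),dn(.41))
bot.servo_line(tcp(m,.41,36),feed=120)
print(bot.read_width(),bot.read_wrist_force(),bot.read_ft_torque(),bot.read_tcp_pos(),bot.read_clock())
P={n:camera(n) for n in("top","side")}
pickle.dump(P,open("p2.pkl","wb"))
c=lambda i,x,y,w,h:cv2.resize(i[y:y+h,x:x+w],(400,400),interpolation=cv2.INTER_NEAREST)
cv2.imwrite("pics/a.png",np.hstack([c(P["top"]["image"],190,205,80,80),c(P["side"]["image"],220,250,100,100)]))
print([(l["uv"],l["score"]) for l in place_of("bar_mouth",P["top"])[:3]],proj(P["top"],[*m,69]))
E
```

```text
2.45
22.51951767003951 98.54041814804077 [ 0.238 -0.13   0.416] [-1.064  0.415  5.676] [ 515.632 -314.984   39.003]
[-0.654 -1.129 -3.61 ] 6.575
22.689524778354876 [ 0.008 -1.287 -3.569] [-0.062  0.034 -0.047] [379.871  41.932  36.263] 8.95
[([437.5, 230.7], 0.96), ([397.2, 288.6], 0.75), ([439.2, 338.6], 0.68)] [229.061 262.367]
```

View pics/a.png

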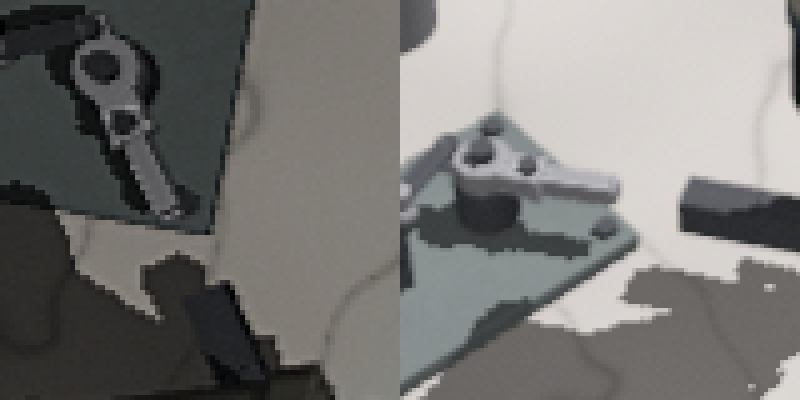

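Both views show the bar's socket end just short of the stub and roughly in line with it: top about (232,262), side about (291,301). I'll measure the alignment by fitting the masks.

```bash
cat > m3.py <<'E'
from fit import *
P={n:camera(n) for n in("top","side")}
t=np.array(bot.read_tcp_pos());yaw=R.from_quat(bot.read_eef_rot()).as_matrix()[:,0];yaw=np.arctan2(yaw[1],yaw[0])
m=t[:2]+105*u(yaw); zc=t[2]+18
print("tcp",t,"yaw",yaw,"mouth pred",m)
out=[]
for n in P:
    for X in ([*m,zc+12],[*m,zc-12]): print(n,"pred mouth",proj(P[n],X))
    pm=proj(P[n],[*(m-30*u(yaw)),zc])
    L=silhouettes("bar",P[n]); k=[l for l in L if np.hypot(*(np.array(l["uv"])-pm))<25]
    print(n,pm,[(l["uv"],round(l["score"],2),int(l["pixels"].sum())) for l in L])
    if k:
        w=np.zeros((480,640),bool)
        for y in range(200,360):
            for x in range(180,350):
                a=(at(P[n],(x,y),zc)[:2]-m)@u(yaw); w[y,x]=a>-38
        out.append((P[n],k[0]["pixels"].astype(float),w))
f=lambda v,s:sum((np.abs(softhull(p,boxpts(v[:2],v[2],-60,0,12,zc-12,zc+12))-mm)*w).sum() for p,mm,w in s)
for s in [[o] for o in out]+([out] if len(out)>1 else []):
    x0=np.array([*m,yaw])
    b=min((minimize(f,x0,args=(s,),method="Nelder-Mead",options=dict(initial_simplex=x0+g*np.array([[0,0,0],[5,0,0],[0,5,0],[0,0,.06]]),xatol=.02,fatol=.05)) for g in(1,-1)),key=lambda r:r.fun)
    print("mouth fit",b.x,b.fun,"lateral/axial vs pred",(b.x[:2]-m)@np.array([-np.sin(yaw),np.cos(yaw)]),(b.x[:2]-m)@u(yaw))
pickle.dump((P,out),open("m3.pkl","wb"))
im=[]
for p,mm,w in out:
    j=p["image"].copy(); j[mm>0]=(j[mm>0]*.6+np.array([0,100,0])).astype(np.uint8)
    a,b=proj(p,[*m,zc]).astype(int); im.append(cv2.resize(j[b-50:b+50,a-50:a+50],(400,400),interpolation=cv2.INTER_NEAREST))
if im: cv2.imwrite("pics/b.png",np.hstack(im))
E
python3 m3.py
```

```text
tcp [379.904  42.066  36.53 ] yaw 0.4100283944401254 mouth pred [476.2    83.923]
top pred mouth [229.202 262.224]
top pred mouth [230.772 262.608]
top [234.679 272.959] [([371.9, 305.7], 0.76, 559), ([469.0, 329.3], 0.69, 777), ([450.0, 259.0], 0.58, 625), ([235.5, 269.7], 0.53, 216), ([210.3, 226.1], 0.21, 428)]
side pred mouth [290.6   296.735]
side pred mouth [290.938 303.847]
side [302.984 302.535] [([314.8, 306.1], 0.92, 782), ([406.8, 207.7], 0.72, 467), ([409.7, 253.5], 0.64, 442)]
mouth fit [475.282  83.679   0.463] 10.168627450980392 lateral/axial vs pred 0.14210754805711115 -0.9389795929454
mouth fit [478.211  84.426   0.426] 12.44705882352941 lateral/axial vs pred -0.34054955029181483 2.0449571740948906
mouth fit [476.844  83.839   0.427] 29.65098039215686 lateral/axial vs pred -0.3340766179567441 0.5563476802058163
```

View pics/b.png

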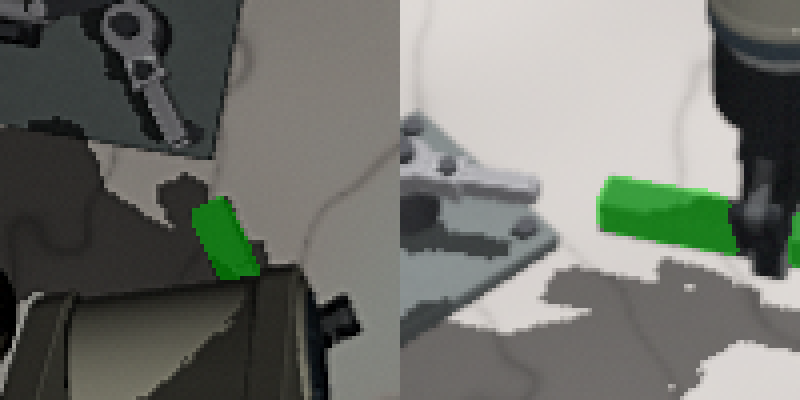

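The fitted bar agrees with the prediction to about 0.3 mm sideways, and the stub tip lies on its line. I'll insert step by step and watch the forces.

```bash
cat > ins.py <<'E'
from h import *
Y=.42;Z=36.4;tip=np.array([516.9,101.8])
def go(s,lat=0,y=Y,z=Z,feed=40):
    m=tip+s*u(y)+lat*np.array([-np.sin(y),np.cos(y)])
    bot.servo_line(tcp(m,y,z),dn(y),feed=feed)
def F(y=Y):
    f=np.array(bot.read_wrist_force())-f0; c,s=np.cos(y),np.sin(y)
    return np.array([c*f[0]+s*f[1],-s*f[0]+c*f[1],f[2]]),np.array(bot.read_ft_torque())-t0
go(-8); bot.hold(.3)
f0=np.array(bot.read_wrist_force());t0=np.array(bot.read_ft_torque())
if __name__=="__main__":
    for s in np.arange(-4,54,2.):
        go(s); f,t=F(); print(s,f,t,bot.read_tcp_pos())
        if np.abs(f).max()>12: print("stop"); break
    print(bot.read_clock())
E
python3 ins.py
```

```text
-4.0 [-0.358  0.606 -0.538] [0.015 0.054 0.021] [417.844  57.477  36.46 ]
-2.0 [-0.619 -0.17  -1.022] [ 0.019 -0.004 -0.   ] [419.35   58.252  36.415]
0.0 [-0.692 -0.511 -0.394] [0.007 0.04  0.006] [421.18   59.03   36.405]
2.0 [-0.122 -0.712 -1.214] [-0.013 -0.006  0.056] [423.006  59.848  36.409]
4.0 [-0.662 -0.51  -0.1  ] [ 0.04   0.077 -0.024] [424.854  60.665  36.417]
6.0 [ 0.014 -0.834 -0.433] [-0.004  0.03  -0.013] [426.649  61.484  36.405]
8.0 [-0.439 -0.309 -0.725] [0.015 0.054 0.034] [428.478  62.301  36.411]
10.0 [-0.391 -0.789 -1.326] [-0.005  0.018 -0.017] [430.328  63.122  36.42 ]
12.0 [ 0.434 -0.61  -1.506] [ 0.049  0.046 -0.001] [432.155  63.951  36.414]
14.0 [ 0.601  0.636 -0.065] [-0.02   0.119  0.002] [434.034  64.744  36.434]
16.0 [-1.158  0.524  0.552] [-0.015  0.057 -0.023] [435.828  65.566  36.42 ]
18.0 [-0.32  -0.553 -0.348] [-0.003  0.034  0.03 ] [437.633  66.372  36.417]
20.0 [-0.192  0.721 -0.168] [0.04  0.05  0.028] [439.473  67.199  36.419]
22.0 [-1.887 -1.064 -0.49 ] [0.    0.062 0.037] [441.309  68.017  36.421]
24.0 [-0.324  0.155 -1.803] [0.029 0.038 0
[... 178 characters left out ...]
44 ]
30.0 [-0.098 -0.377 -0.068] [0.019 0.021 0.008] [448.604  71.272  36.417]
32.0 [-0.281  0.111 -0.608] [0.02  0.027 0.021] [450.424  72.099  36.427]
34.0 [-0.553 -0.682 -0.699] [-0.023  0.011 -0.001] [452.251  72.921  36.419]
36.0 [-0.424 -0.631 -1.236] [-0.013 -0.009  0.011] [454.086  73.713  36.421]
38.0 [-0.441 -0.017 -0.127] [0.06  0.03  0.029] [455.909  74.543  36.408]
40.0 [-0.216  0.279 -0.531] [-0.002  0.061 -0.006] [457.715  75.339  36.408]
42.0 [ 0.543 -0.993  0.856] [0.033 0.033 0.065] [459.526  76.169  36.42 ]
44.0 [-7.502 -0.737  3.513] [-0.337  0.457  0.009] [459.561  76.467  36.079]
46.0 [-12.386  -1.629   6.581] [-0.666  0.992 -0.159] [459.499  76.7    35.763]
stop
17.175
```

The bar is home: axial contact came at s≈42–43 with no resistance before that. Next I'll relieve the push, take up the stub's lean counter-clockwise about the pin, then swing about the pivot with force checks.

```bash
cat > sw.py <<'E'
from h import *
import sys
PIV=np.array([593.,133.8]);HY=.338;Z=36.4
def pose(th,lean,push=.5):
    b=HY+th+lean; pin=PIV-30*u(HY+th); return [*(pin-(115-push)*u(b)),Z],b
def go(th,lean,push=.5,feed=40):
    p,b=pose(th,lean,push); bot.servo_line(p,dn(b),feed=feed)
    a=np.array(bot.read_tcp_pos());x=R.from_quat(bot.read_eef_rot()).as_matrix()[:,0];y=np.arctan2(x[1],x[0])
    f=np.array(bot.read_wrist_force())-np.array([0,-1,-3.6]); t=np.array(bot.read_ft_torque())
    fa,fl=f[:2]@u(b),f[:2]@u(b+np.pi/2)
    pin=a[:2]+115*u(y); r=PIV-pin; th_est=np.arctan2(r[1],r[0])-HY
    print(f"th {th:.2f} lean {lean:.2f} fax {fa:.1f} flat {fl:.1f} fz {f[2]:.1f} Mz {t[2]:.2f} err {np.round(a[:2]-p[:2],1)} yawerr {y-b:.3f} th_est {th_est:.3f}")
    return max(abs(fa),abs(fl))
E
python3 - <<'E'
from sw import *
go(0,.082,0)
bot.hold(.3)
for l in np.arange(.11,.36,.03):
    if go(0,l,0)>9: break
print(bot.read_clock())
E
```

```text
th 0.00 lean 0.08 fax -2.5 flat 0.5 fz 0.4 Mz 0.01 err [-0.2 -0.1] yawerr -0.000 th_est -0.001
th 0.00 lean 0.11 fax -2.7 flat 2.5 fz 1.2 Mz 0.19 err [-0.4  0. ] yawerr -0.001 th_est -0.003
th 0.00 lean 0.14 fax -4.3 flat 4.0 fz 1.9 Mz 0.20 err [-0.4  0. ] yawerr -0.001 th_est -0.002
th 0.00 lean 0.17 fax -3.5 flat 3.4 fz 1.5 Mz 0.22 err [-0.4  0. ] yawerr -0.001 th_est -0.003
th 0.00 lean 0.20 fax -3.4 flat 3.4 fz 1.8 Mz 0.19 err [-0.4  0. ] yawerr -0.001 th_est -0.002
th 0.00 lean 0.23 fax -4.6 flat 4.3 fz 0.3 Mz 0.19 err [-0.3 -0.1] yawerr -0.000 th_est 0.000
th 0.00 lean 0.26 fax -3.0 flat 4.2 fz 1.0 Mz 0.25 err [-0.3 -0.1] yawerr -0.000 th_est 0.001
th 0.00 lean 0.29 fax -5.8 flat 2.2 fz 1.5 Mz 0.03 err [-0.4 -0.3] yawerr -0.001 th_est 0.006
th 0.00 lean 0.32 fax -6.5 flat -0.0 fz 0.9 Mz -0.23 err [-0.4 -0.5] yawerr -0.001 th_est 0.014
th 0.00 lean 0.35 fax -6.6 flat -0.7 fz 1.4 Mz -0.40 err [-0.6 -0.6] yawerr -0.001 th_est 0.018
19.975
```

```bash
python3 - <<'E'
from sw import *
for th in np.arange(.05,1.16,.05):
    if go(th,.34,0)>28: print("stop");break
print(bot.read_clock())
E
```

```text
th 0.05 lean 0.34 fax -7.6 flat -0.4 fz 2.1 Mz -0.17 err [-0.6 -0.6] yawerr -0.001 th_est 0.064
th 0.10 lean 0.34 fax -6.5 flat 1.0 fz 2.2 Mz -0.10 err [-0.6 -0.6] yawerr -0.001 th_est 0.111
th 0.15 lean 0.34 fax -6.5 flat 2.0 fz 2.2 Mz -0.07 err [-0.7 -0.5] yawerr -0.001 th_est 0.157
th 0.20 lean 0.34 fax -5.8 flat 2.8 fz 2.3 Mz -0.02 err [-0.7 -0.4] yawerr -0.001 th_est 0.203
th 0.25 lean 0.34 fax -5.0 flat 5.0 fz 1.7 Mz 0.05 err [-0.9 -0.4] yawerr -0.001 th_est 0.246
th 0.30 lean 0.34 fax -5.2 flat 4.8 fz 2.5 Mz 0.13 err [-1.  -0.3] yawerr -0.001 th_est 0.290
th 0.35 lean 0.34 fax -4.8 flat 5.4 fz 2.2 Mz 0.18 err [-1.1 -0.2] yawerr -0.000 th_est 0.334
th 0.40 lean 0.34 fax -4.6 flat 6.1 fz 2.4 Mz 0.27 err [-1.3 -0.2] yawerr -0.000 th_est 0.379
th 0.45 lean 0.34 fax -4.0 flat 6.0 fz 2.9 Mz 0.32 err [-1.3 -0.2] yawerr -0.000 th_est 0.426
th 0.50 lean 0.34 fax -4.1 flat 7.3 fz 3.6 Mz 0.34 err [-1.4 -0.2] yawerr -0.000 th_est 0.471
th 0.55 lean 0.34 fax -3.6 flat 8.0 fz 3.2 Mz 0.32 err [-1.4 -0.3] yawerr -0.000 th_est 0.520
th 0.60 lean 0.34 fax -3.5 flat 7.5 fz 3.5 Mz 0.35 err [-1.5 
[... 377 characters left out ...]
 yawerr 0.001 th_est 0.776
th 0.85 lean 0.34 fax -3.2 flat 5.5 fz 1.6 Mz 0.46 err [-0.7 -0.6] yawerr 0.001 th_est 0.835
th 0.90 lean 0.34 fax -4.1 flat 4.5 fz 0.8 Mz 0.41 err [-0.2 -0.7] yawerr 0.000 th_est 0.899
th 0.95 lean 0.34 fax -3.1 flat 2.7 fz 0.1 Mz 0.13 err [ 0.4 -0.5] yawerr -0.001 th_est 0.970
th 1.00 lean 0.34 fax -4.6 flat -0.8 fz -0.5 Mz -0.03 err [ 0.8 -0.3] yawerr -0.002 th_est 1.035
th 1.05 lean 0.34 fax -4.0 flat -1.7 fz 0.2 Mz -0.16 err [ 1.1 -0.2] yawerr -0.002 th_est 1.094
th 1.10 lean 0.34 fax -4.9 flat -2.7 fz -1.3 Mz -0.30 err [ 1.4 -0.3] yawerr -0.003 th_est 1.157
th 1.15 lean 0.34 fax -5.3 flat -0.6 fz 1.5 Mz -0.15 err [ 0.2 -0.2] yawerr -0.003 th_est 1.167
27.6083
```

```bash
python3 - <<'E'
from sw import *
for th in np.arange(1.18,1.30,.03):
    if go(th,.34,0)>12: print("stop");break
bot.hold(.4)
print(bot.read_clock())
P={n:camera(n) for n in("top","side")}
c=lambda i,x,y,w,h:cv2.resize(i[y:y+h,x:x+w],(400,400),interpolation=cv2.INTER_NEAREST)
cv2.imwrite("pics/c.png",np.hstack([c(P["top"]["image"],170,180,80,80),c(P["side"]["image"],200,240,100,100)]))
E
```

```text
th 1.18 lean 0.34 fax -5.4 flat 2.7 fz 3.2 Mz -0.17 err [-1.1 -0.4] yawerr -0.003 th_est 1.155
th 1.21 lean 0.34 fax -7.2 flat 8.9 fz 4.4 Mz 0.05 err [-2.7 -0.8] yawerr -0.002 th_est 1.130
th 1.24 lean 0.34 fax -7.1 flat 14.6 fz 6.5 Mz 0.16 err [-4.5 -1.3] yawerr -0.002 th_est 1.105
stop
28.7833
```

View pics/c.png

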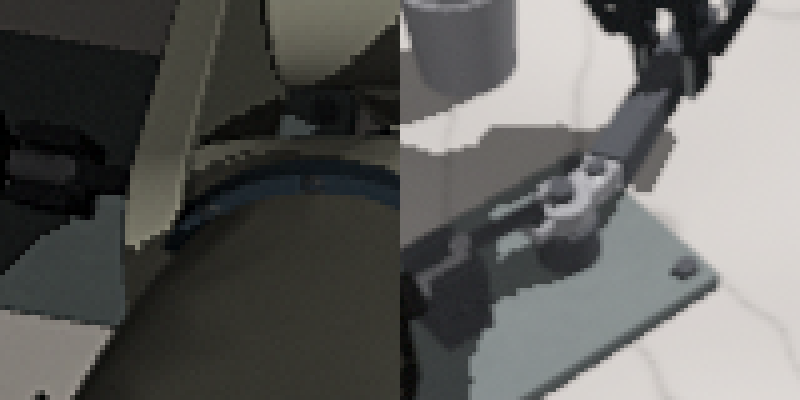

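The side view shows the bar still on the stub and the handle swung round to the -y side. The force now rises while the bar stays put, so the handle is on its closed stop. I'll relieve the push and draw the bar off.

```bash
python3 - <<'E'
from sw import *
go(1.165,.34,0); go(1.165,.32,-1); bot.hold(.2)
p,b=pose(1.165,.32,-1); p=np.array(p)
ok=True
for s in range(4,72,4):
    q=p.copy(); q[:2]-=s*u(b); bot.servo_line(list(q),feed=60)
    f=np.array(bot.read_wrist_force())-np.array([0,-1,-3.6]); print(s,f,round(bot.read_ft_torque()[2],2))
    if np.linalg.norm(f)>20: ok=False;print("stop");break
if ok:
    q[2]=115; bot.servo_line(list(q),feed=150)
    print(bot.read_width(),bot.read_wrist_force())
    P={n:camera(n) for n in("top","side")}
    pickle.dump(P,open("p4.pkl","wb"))
    print([(l["uv"],l["score"]) for l in place_of("shoulder",P["side"])[:2]],proj(P["side"],[*(PIV-40*u(HY+1.217)),55]),proj(P["side"],[*(PIV-40*u(HY+1.0)),55]))
    c=lambda i,x,y,w,h:cv2.resize(i[y:y+h,x:x+w],(400,400),interpolation=cv2.INTER_NEAREST)
    cv2.imwrite("pics/d.png",np.hstack([c(P["top"]["image"],180,180,80,80),c(P["side"]["image"],200,220,100,100)]))
print(bot.read_clock())
E
```

```text
th 1.17 lean 0.34 fax -5.2 flat 3.6 fz 0.6 Mz 0.34 err [-1.4 -0.6] yawerr -0.002 th_est 1.130
th 1.17 lean 0.32 fax 1.0 flat -0.2 fz 0.8 Mz 0.03 err [-0.5  0.4] yawerr -0.002 th_est 1.164
4 [-0.746  1.648 -0.498] 0.04
8 [-0.271  1.492 -0.077] 0.02
12 [0.835 1.05  0.353] -0.02
16 [-0.704  1.009 -0.146] -0.05
20 [-0.73   1.46   0.107] 0.0
24 [ 0.358  0.848 -1.44 ] -0.02
28 [0.882 0.628 0.366] -0.05
32 [-0.173  1.212  0.022] -0.01
36 [-0.028  0.473 -0.375] 0.01
40 [ 0.041  0.784 -0.002] -0.03
44 [ 0.25   0.323 -0.436] 0.05
48 [-0.328  0.399 -0.674] -0.03
52 [-0.875  0.944  0.409] -0.0
56 [ 0.25   1.199 -0.25 ] -0.05
60 [-0.217  0.33  -0.087] 0.0
64 [ 0.128  1.067 -0.348] -0.01
68 [-0.045  0.79  -0.501] 0.0
22.40929137861959 [-0.028  1.083 -4.36 ]
[([252.4, 281.4], 0.65), ([264.4, 239.7], 0.3)] [252.088 281.823] [254.337 283.532]
34.825
```

View pics/d.png

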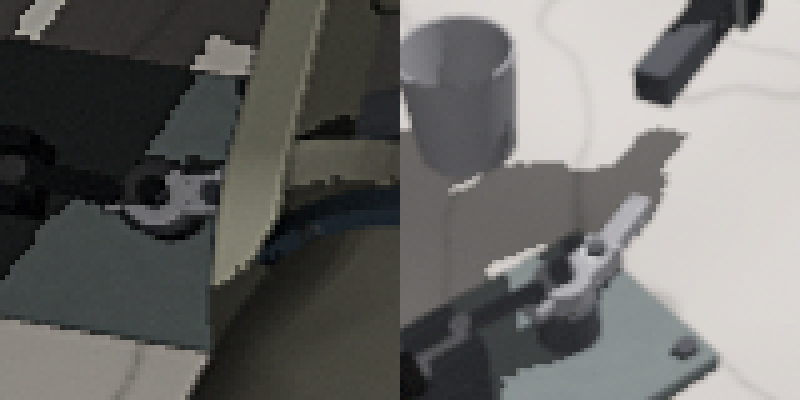

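The bar is off the stub. The shoulder shows at side (252.4,281.4), and (252.1,281.8) is predicted for the closed stop, so the handle is locked. Now I'll lay the bar back.

```bash
python3 - <<'E'
from h import *
g=BARC+GO*u(BYAW)
bot.goto([*g,130],dn(BYAW)); bot.servo_line([*g,60],feed=100); bot.hold(.2)
for z in np.arange(48,37,-1.):
    bot.servo_line([*g,z],feed=40); f=bot.read_wrist_force()
    if f[2]>0: break
print(z,f,bot.read_tcp_pos(),bot.read_clock())
bot.servo_line([*g,z+.5],feed=40)
fingers.gripper_to(60); bot.hold(.2)
bot.servo_line([*g,140],feed=120)
bot.goto([420,-560,250],dn(BYAW)) if bot.solve_ik([420,-560,250],dn(BYAW)) is not None else None
print(bot.read_clock())
E
cat > m5.py <<'E'
from fit import *
P={n:camera(n) for n in("top","side")}
for n,uv in(("top",(375,244)),("side",(363,220))):
    k=[l for l in silhouettes("bar",P[n]) if np.hypot(*(np.array(l["uv"])-uv))<20]
    if k: print(n,fitbox([(P[n],k[0]["pixels"].astype(float))],(517,-290,1.5),(-80,80,12,45,69)))
    print(n,[(l["uv"],round(l["score"],2)) for l in place_of("shoulder",P[n])[:2]],proj(P[n],[*(np.array([593,133.8])-40*u(.338+1.217)),55]))
c=lambda i,x,y:cv2.resize(i[y:y+80,x:x+80],(380,290))
a,b=P["top"]["image"],P["side"]["image"]
cv2.imwrite("pics/e.png",np.vstack([np.hstack([c(a,335,205),c(b,320,180)]),np.hstack([c(a,180,180),c(b,200,250)])]))
E
python3 m5.py
```

```text
38.0 [-4.032  3.033  7.765] [ 515.192 -314.781   39.013] 39.875
42.8667
top (array([ 517.756, -289.051,    1.468]), np.float64(53.647058823529406))
top [([223.8, 220.0], 0.56)] [225.945 218.046]
side (array([ 519.98 , -287.675,    1.467]), np.float64(49.31372549019608))
side [([253.3, 281.7], 0.79)] [252.088 281.823]
```

View pics/e.png

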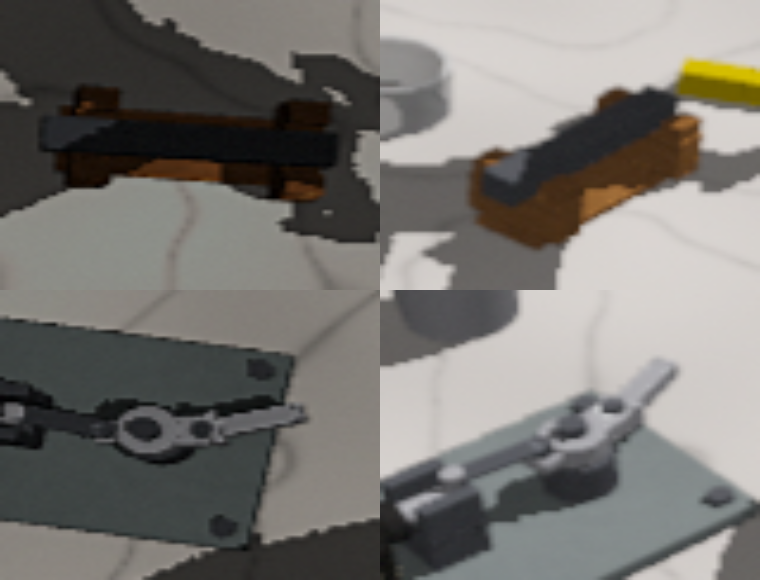

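The bar lies in the notches about 1–3 mm from where it was. The handle points along world -y, from pivot (143,428) to pin (203,428) in the crop. That matches the closed stop, because the dead point would show it tilted about 10°.

```bash
python3 -c "
from h import *
print(job.hand_in(), bot.read_clock())"
```

```text
the job is handed in; nothing more can be done
the job is handed in; nothing more can be done
```

The job is handed in but no verdict came back: the last pictures show the handle on its closed stop and the bar back in its cradle about 1–3 mm from where it lay, with wrist forces under about 20 N throughout; I did not measure the pad's force on the core.

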